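Flip the marker of the finished ring

ROBOT

A 7-joint arm with a two-finger parallel gripper is mounted at the origin on the work surface. World frame = base frame: x ahead of the robot, y to its left, z up, the work surface at z = 0. Lengths are in mm, angles in degrees, forces in N, time in s.
With the tool pointing down it reaches from about 350 to 900 mm from the base axis. Payload 8.1 kg.
Tool frame: the origin (TCP) lies between the finger pads; the fingertips stand 11 mm ahead of it and the grasp point (between the pads) lies 8 mm behind it (ctrl.tcp_to_tips is the distance from the TCP to the fingertips, in mm); z points along the fingers, y is the line along which they close (so a half turn about z gives the same grasp; the last joint's range is limited). The gripper opens to 92 mm and grips with 3 to 60 N. Pads are 19 mm wide; open, the fingers measure 130 mm over their backs; the gripper's body (75 mm by 190 mm) begins 47 mm behind the grasp point.
Start: joints at [64.251, 24.895, 1.432, 90.138, -0.665, 64.973, -4.303], TCP at [212.408, -587.813, 237.742] pointing down, gripper open.
Joint ranges: [-149.89, 149.89], [-25.12, 119.58], [-72.63, 75.52], [4.76, 147.25], [-75.54, 255.54], [6.69, 114.76], [-157.13, 157.13]. Speed limits (degrees/s): [127.2, 127.2, 172.46, 172.46, 180, 180, 180].

INTERFACE

Orientations are given as [roll, pitch, yaw] about the fixed x, y, z axes, in that order (R = Rz(yaw) Ry(pitch) Rx(roll)).
In Python, from cell import ctrl gives the robot as it stands.
- The arm moves only by the tool send_rows, never from a script. Its argument "plan" is a list of rows, each an object with "translation": the shift along the world's x, y, z normalised to -1 to 1, where 1 is 0.75 m, a list of three; "turn": the turn, a rotation vector about the world's x, y, z normalised to -1 to 1, where 1 is 180 degrees, a list of three. In form: [{"translation": [tx, ty, tz], "turn": [rx, ry, rz]}, ...]. A call has 1 to 12 rows; each row is the pose to reach, as a shift and turn from the pose commanded when the call began, turning the shorter way round; what a row does not reach only later rows make up. A row lasts 1/10 s, in which the tool goes at most 50 mm and 8.59 degrees, less where a joint would pass 70% of its speed; a pose out of reach is approached as far as the arm can. A call with a number of a shift or a turn outside -1 to 1 is refused whole. A call with a gripper value outside its range is refused whole. "fingers" is the closure in counts, from 0 (fully open) to 255 (shut), set as the call begins (left out, the last holds). The fingers move at their own pace and stop on an object; "grip_force" is the grip in N (left out, the last holds). Time passes only in rows, so rows that repeat a pose let the fingers close. It gives the time, the measured TCP pose, the force, the opening and the grip force at its end, in the units of the state.
- ctrl.observe(): the state, without advancing time (a new reading comes with each control period).
- ctrl.grab_frame(name): name is "side" or "top" or "wrist"; returns a dict with "pixels" (420x560x3 uint8, red, green, blue), "K" (3x3 intrinsics, pixels), "k1" (the pictures are not rectified: a ray, as slopes to the right and down, at radius r is drawn at 1 + k1 r^2 times it, then the intrinsics apply), "R" (3x3) and "t" (3): a world point X has camera coordinates R X + t; the wrist camera has in their place "mount" (4x4, takes a point from camera to tool coordinates, whose origin is the TCP and whose axes are the flange's). Camera axes: x right, y down, z forward; pixel columns grow to the right and rows downward; lengths in mm; the calibration is good to about 2 mm. A picture is of the moment at which its call begins: read the wrist's pose just before it. There is no depth.
- ctrl.sign_off(): hands the job in; it is judged then, once.
Trained networks look in a picture, given as the dict that the camera call returned (one of the last four; its "shot" number tells which), for a name from the list of things; names that differ only in an ending like _2 or _b are one class to them, and where a whole thing is asked for, a point or a joint stands for the part that bears it (a point fixed in the world has none). Each returns a list of dicts, best first, with "conf" (0 to 1); they miss things now and then, are a little off and sometimes report something else, mostly with a low value. They report only what shows in the picture. A call takes as long as a camera call.
- ctrl.spot_in(picture, query): "rect" ([left, top, width, height] in pixels, round what is visible of it).
- ctrl.trace(picture, query): "mask" (420x560 bool, what is visible of it) and "rect" ([left, top, width, height] in pixels, round what is visible of it).
The state is a dict: "time_s": time; "joints": joint angles; "joint_vel": joint speeds; "tau": joint torques, N m; "tool_pos": TCP position; "orientation": TCP orientation; "wrist_force": force on the tool from outside, world axes, zero at the start; "torque": the same for the moment, N m; "gripper_width": opening from 0.0 (shut) to 1.0 (fully open); "gripper_force": force on a finger pad.
Only numpy, scipy, OpenCV 4.12 (cv2) and the standard library are available. Lean on these libraries where they do the work, as an engineer would, in place of code of your own. Each camera call takes 0.05 s, during which the arm holds its last target. There are 200 camera calls.

TASK

The open ring is finished: with the fingertips, push the white marker on the ring's board over its pivot, all the way until it lies flat on the side away from the ring with its ribbed face up. Only push or press the marker, never pinch it, and leave the ring, the disc with its marker, and everything else on the table where they are.

Things in the scene. Friction and masses are not known exactly. Their poses are not given: they have to be found in the camera images.
- ring_stand: plywood board (270 mm along x, 120 along y, 8 thick, fixed) with the open ring near its -x end (at x = -85 mm) and a flip-over marker at its +x end, whose pivot pin runs along y at x = +45, z = +55 mm. Origin: centre of the underside, on the table; z up. It lies on the robot's left or right, its x axis pointing away from the robot within 0.5 rad.
- ring_marker (a joint): ring's marker, rad, about the board's y: 0 = white paddle level on the -x side of its pin (smooth face up), 1.57 = upright, 3.14 = fully over, level on the +x side (ribbed face up); stops at 0 and 3.14. Starts at 0 to 0.2. Stiff hinge: turns at 0.02 to 0.06 N m and stays where it is left, also leaning. Once raised it can be pushed over from its -x side, then pressed down
- ring_marker_pivot (a point): middle of the ring marker's pin; turns with the paddle: x points from the free edge to the pin (paddle lies along -x), y along the pin, z out of the smooth face. Pin ends sit in two fixed grey posts (inner faces 29, outer 37 mm either side; tops 8 mm over the pin axis; 18 mm long). Fixed rest walls 40 mm wide stand 42 mm before and behind the pin, tops 3 mm below its axis
- ring_marker_edge (a point): middle of the free edge of the ring's marker. The paddle is a white plate 65 mm long from the pin axis to this edge, 50 wide, 5 thick (pin axis at mid-thickness), one face smooth, the other with three ribs 3 mm high and 40 long, parallel to the pin
- ring_marker_tab (a point): middle of the end of the thumb tab of the ring's marker: a white plate 24 mm wide, 5 thick, reaching 36 mm from the pin axis, square to the smooth face and fixed to the paddle. It stands upright over the pin at angle 0, points to the board's +x at 1.57 and down between the posts at 3.14. Pushing it towards +x raises the paddle
- ring: the cast white open ring, 96 mm across with a 54 mm hole, 17 high, loose, lying on its board; origin at the centre of its underside
- disc_stand: plywood board (270 mm along x, 120 along y, 8 thick, fixed) with the solid disc near its -x end (at x = -85 mm) and a flip-over marker at its +x end, whose pivot pin runs along y at x = +45, z = +55 mm. Origin: centre of the underside, on the table; z up. It lies on the robot's left or right, its x axis pointing away from the robot within 0.5 rad.
- disc_marker (a joint): hinge angle in rad of the identical marker on the disc's board, same meaning; starts between 0 and 0.2, to be left alone
- disc_marker_edge (a point): middle of the free edge of the disc's marker
- disc: the cast white solid disc, 88 mm across, 17 high, loose, lying on its board; origin at the centre of its underside
- tape: a yellow roll of tape lying flat, 52 mm across, 18 high; origin on the table beneath it. A bystander
- glue_sticks: two clear glue sticks lying side by side, 140 mm long along x, 24 wide, 11 high; origin on the table beneath it. A bystander
- glue_gun: a white glue gun lying on its side, barrel 160 mm along x and 42 high, a nozzle to -x and a 110 mm handle towards +y; origin on the table beneath it. A bystander
- stapler: a stapler, 130 mm long along x, 32 wide, 50 high; origin on the table beneath it. A bystander
- scissors: scissors lying flat, 175 mm along x, 75 wide at the handles (-x end), 12 high; origin on the table beneath it. A bystander
- ring_stack: a stack of three cast rings, 100 mm across, 39 high; origin on the table beneath it. A bystander
- knife: a small knife lying flat, 160 mm along x, 16 wide, 12 high; origin on the table beneath it. A bystander

How it is judged:
By the outcome, as a careful person would: the job done as asked, in the order asked, and still so for the second after the job is handed in, with the robot touching nothing.
It also fails if it takes over 48 s, if anything falls off the work surface, if the arm or the gripper's body presses on something with over 40 N, if the wrist force passes 120 N, or if a joint passes its speed limit or range.

## Working session

There is one attempt and no reset: what is moved stays moved. The work goes in short steps, Python scripts to look and compute and a tool call to move; the robot and the scene stay as the last step left them, time stands still between calls to the robot, and variables do not carry over. Pictures are saved under pics/ and viewed, at most 10 in all, crops included, and the job is handed in when it is done.

Besides the shell and the picture viewer there is one more tool, called after "Emit:" in YAML: its name, and indented under it one key for each argument. send_rows: Moves the arm, as the interface text tells. Its arguments: {"type":"object","properties":{"plan":{"type":"array"},"fingers":{"type":"number"},"grip_force":{"type":"number"}},"required":["plan"]}

```bash
mkdir -p pics; cat > h.py <<'E'
import numpy as np, cv2
from scipy.spatial.transform import Rotation as Ro
from cell import ctrl
def cam(name):
    s=ctrl.observe(); p=ctrl.grab_frame(name)
    if 'mount' in p:
        T=np.eye(4); T[:3,:3]=Ro.from_euler('xyz',s['orientation'],degrees=True).as_matrix(); T[:3,3]=s['tool_pos']
        W=np.linalg.inv(T@np.array(p['mount'])); p['Rw'],p['tw']=W[:3,:3],W[:3,3]
    else: p['Rw'],p['tw']=np.array(p['R']),np.array(p['t']).ravel()
    return p
def D(p): return np.array([p['k1'],0,0,0,0.])
def proj(p,X): return cv2.projectPoints(np.atleast_2d(np.array(X,float)),cv2.Rodrigues(p['Rw'])[0],p['tw'],np.array(p['K']),D(p))[0][:,0]
def ray(p,uv):
    n=cv2.undistortPoints(np.array([[uv]],float),np.array(p['K']),D(p))[0,0]
    return -p['Rw'].T@p['tw'], p['Rw'].T@np.array([n[0],n[1],1])
def atz(p,uv,z):
    c,d=ray(p,uv); return c+d*(z-c[2])/d[2]
def save(p,n): cv2.imwrite(f'pics/{n}.png',p['pixels'][:,:,::-1])
E
python3 - <<'E'
from h import *
s=ctrl.observe(); print({k:np.round(v,2) for k,v in s.items()}, ctrl.tcp_to_tips)
for n in ['top','side']:
    p=cam(n); save(p,n)
    for q in ['ring','disc','ring_marker','ring_marker_edge','ring_marker_tab','ring_stand','disc_stand']:
        for r in ctrl.spot_in(p,q)[:3]:
            R=r['rect']; c=(R[0]+R[2]/2,R[1]+R[3]/2); print(n,q,np.round(R),round(r['conf'],2),np.round(atz(p,c,20)))
E
```

```text
{'time_s': np.float64(0.0), 'joints': array([64.25, 24.93,  1.43, 90.19, -0.66, 64.98, -4.3 ]), 'joint_vel': array([-0.11,  0.07,  0.03,  0.07,  0.05,  0.06,  0.05]), 'tau': array([-0.000e+00, -6.679e+01,  9.800e-01, -3.145e+01, -6.000e-02,
        4.000e-02,  0.000e+00]), 'tool_pos': array([ 212.18, -587.35,  236.97]), 'orientation': array([-1.7991e+02,  1.0000e-02,  1.9870e+01]), 'wrist_force': array([-0.33, -0.2 , -1.24]), 'torque': array([-0.02, -0.03,  0.02]), 'gripper_force': np.float64(0.0), 'gripper_width': np.float64(1.0)} 11.0
top ring [348. 236.  34.  37.] 0.91 [ 458. -211.   20.]
top disc [192. 266.  36.  35.] 0.94 [400. 192.  20.]
top ring_marker [361. 201.  27.  28.] 0.75 [ 561. -247.   20.]
top ring_marker [196. 220.  30.  37.] 0.21 [517. 188.  20.]
top ring_marker_tab [362. 198.  26.  32.] 0.81 [ 562. -249.   20.]
top ring_marker_tab [199. 223.  24.  31.] 0.68 [517. 187.  20.]
top ring_stand [334. 172.  71. 110.] 0.74 [ 529. -230.   20.]
top disc_stand [184. 197.  58. 107.] 0.71 [486. 182.  20.]
side ring [216. 277.  44.  29.] 0.89 [ 456. -220.   20.]
side ring [294. 244. 111.  52.] 0.42 [ 719. -155.   20.]
side disc [213. 197.  28.  14.] 0.74 [407. 175.  20.]
side ring_marker [264. 277.  34.  18.] 0.58 [ 554. -204.   20.]
side ring_marker_edge [262. 272.  39.  23.] 0.72 [ 555. -196.   20.]
side ring_marker_tab [263. 276.  36.  16.] 0.91 [ 552. -198.   20.]
side ring_stand [208. 275. 131.  60.] 0.62 [ 535. -268.   20.]
side disc_stand [210. 181.  92.  40.] 0.55 [491. 191.  20.]
```

```bash
python3 - <<'E'
import cv2,numpy as np
a=cv2.imread('pics/top.png')[155:295,315:415]; b=cv2.imread('pics/side.png')[225:345,200:340]
a=cv2.resize(a,(400,560),interpolation=2); b=cv2.resize(b,(400,343),interpolation=2)
c=np.zeros((560,800,3),np.uint8); c[:,:400]=a; c[:343,400:]=b
c[343:,400:]=cv2.resize(cv2.imread('pics/top.png'),(400,217))
cv2.imwrite('pics/c1.png',c)
E
```

```text
(no output)
```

View pics/c1.png

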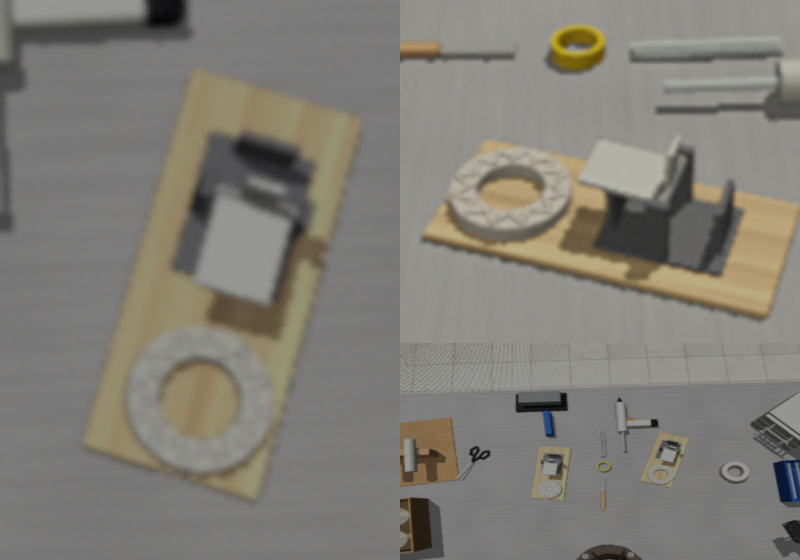

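```bash
python3 - <<'E'
from h import *
p=cam('top')
uv=[(315+u/4,155+v/4) for u,v in [(193,68),(362,118),(83,446),(258,500)]]
P=np.array([atz(p,c,8)[:2] for c in uv]); print(P.round())
B=np.array([[135,60],[135,-60],[-135,60],[-135,-60]])
z=B@[1,1j]; w=P@[1,1j]; a=np.sum((w-w.mean())*z.conj()); psi=np.angle(a); c=w.mean()
print('yaw',np.degrees(psi),'c',c,'scale',abs(a)/np.sum(abs(z)**2))
f=lambda x,y:(c+np.exp(1j*psi)*(x+1j*y))
print('pivot',f(45,0),'ring',f(-85,0),atz(p,(365,254.5),17))
piv=f(45,0); print('proj tab top',proj(p,[piv.real,piv.imag,91]))
s=cam('side'); 
for n,X in [('tab',(piv.real,piv.imag,91)),('ring',(f(-85,0).real,f(-85,0).imag,17))]: print(n,proj(s,[X]))
E
```

```text
[[ 682. -227.]
 [ 642. -339.]
 [ 430. -135.]
 [ 390. -247.]]
yaw -20.058976515029784 c (536.2761942048302-237.03071012467822j) scale 0.9933588693570345
pivot (578.546497352307-252.4651350190632j) ring (456.43228825959613-207.87679643528438j) [ 457.2145205  -212.65923487   17.        ]
proj tab top [[381.5479405 202.4182851]]
tab [[294.11156505 274.17252284]]
ring [[238.44046145 289.10265141]]
```

Emit:
send_rows:
  plan:
    - {"translation": [0.413, 0.473, 0.0], "turn": [0, 0, -0.222]}
    - {"translation": [0.413, 0.473, 0.0], "turn": [0, 0, -0.222]}
    - {"translation": [0.413, 0.473, 0.0], "turn": [0, 0, -0.222]}
    - {"translation": [0.413, 0.473, 0.0], "turn": [0, 0, -0.222]}
    - {"translation": [0.413, 0.473, 0.0], "turn": [0, 0, -0.222]}
    - {"translation": [0.413, 0.473, 0.0], "turn": [0, 0, -0.222]}
    - {"translation": [0.413, 0.473, 0.0], "turn": [0, 0, -0.222]}
    - {"translation": [0.413, 0.473, 0.0], "turn": [0, 0, -0.222]}
    - {"translation": [0.413, 0.473, 0.0], "turn": [0, 0, -0.222]}
    - {"translation": [0.413, 0.473, 0.0], "turn": [0, 0, -0.222]}
    - {"translation": [0.413, 0.473, 0.0], "turn": [0, 0, -0.222]}
    - {"translation": [0.413, 0.473, 0.0], "turn": [0, 0, -0.222]}
  fingers: 255

```text
time_s: 2.1
tool_pos: [522.3, -232.7, 237.6]
orientation: [180.0, 0.0, -20.0]
wrist_force: [-0.4, -1.8, -0.8]
gripper_width: 0.023
gripper_force: 0.0
```

```bash
python3 - <<'E'
from h import *
s=ctrl.observe(); print(s['time_s'],s['tool_pos'],s['orientation'],s['gripper_width'])
p=cam('wrist'); save(p,'w1')
e=np.array([.9393,-.343,0]);n=np.array([.343,.9393,0]);piv=np.array([578.5,-252.5,55])
print('camera',-p['Rw'].T@p['tw'])
for nm,X in dict(piv=piv,tab=piv+[0,0,36],tabL=piv+n*12+[0,0,36],tabR=piv-n*12+[0,0,36],postL=piv+n*33+[0,0,8],postR=piv-n*33+[0,0,8],edgeL=piv-65*e+25*n,edgeR=piv-65*e-25*n).items(): print(nm,proj(p,X).round())
E
```

```text
2.1 [ 522.28479024 -232.74019062  237.63268339] [ 1.79978555e+02  1.69320274e-02 -2.00122142e+01] 0.023413219316754
camera [ 599.56528984 -260.78983845  384.00876576]
piv [[281. 142.]]
tab [[281. 145.]]
tabL [[269. 145.]]
tabR [[293. 145.]]
postL [[251. 143.]]
postR [[312. 143.]]
edgeL [[260. 199.]]
edgeR [[303. 199.]]
```

View pics/w1.png

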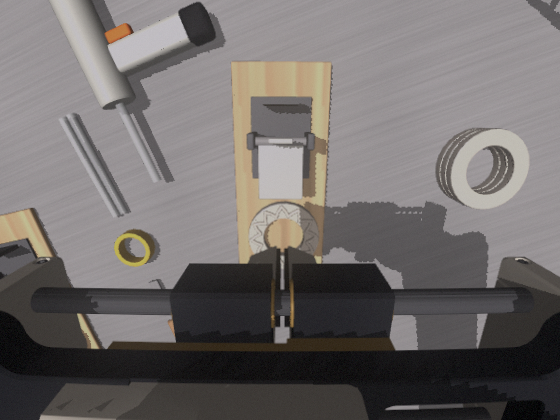

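```bash
python3 - <<'E'
from h import *
im=cv2.imread('pics/w1.png')[235:355,165:400]; cv2.imwrite('pics/w1c.png',cv2.resize(im,(800,408),interpolation=2))
p=cam('wrist');s=ctrl.observe()
R=Ro.from_euler('xyz',s['orientation'],degrees=True).as_matrix()
for X in [(0,0,11),(9.5,0,11),(-9.5,0,11),(9.5,19,11),(9.5,-19,11),(9.5,0,-8),(9.5,0,-30),(9.5,0,-55)]:
    q=proj(p,R@X+s['tool_pos'])[0]; print(X,q.round(),((q-[165,235])*3.4).round())
E
```

```text
(0, 0, 11) [283. 264.] [401.  97.]
(9.5, 0, 11) [283. 249.] [401.  49.]
(-9.5, 0, 11) [283. 278.] [401. 145.]
(9.5, 19, 11) [315. 249.] [510.  49.]
(9.5, -19, 11) [251. 249.] [293.  48.]
(9.5, 0, -8) [283. 264.] [402. 100.]
(9.5, 0, -30) [283. 287.] [402. 177.]
(9.5, 0, -55) [284. 323.] [404. 299.]
```

View pics/w1c.png

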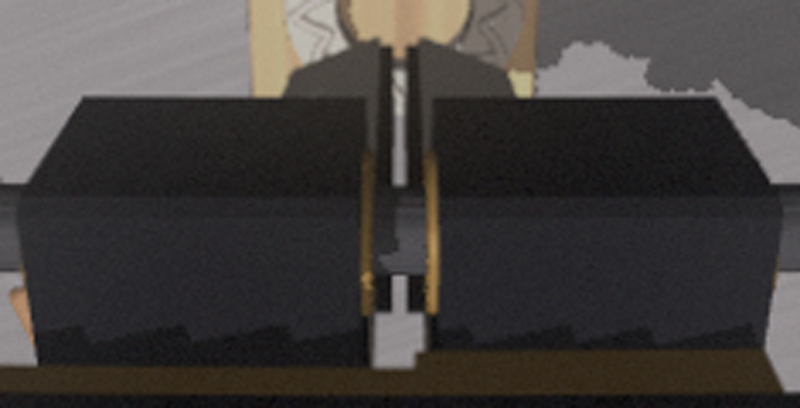

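Emit:
send_rows:
  plan:
    - {"translation": [0.05, -0.0183, 0]}
    - {"translation": [0.05, -0.0183, -0.05]}
    - {"translation": [0.05, -0.0183, -0.1]}
    - {"translation": [0.05, -0.0183, -0.14]}
    - {"translation": [0.05, -0.0183, -0.17]}
    - {"translation": [0.05, -0.0183, -0.195]}
    - {"translation": [0.05, -0.0183, -0.195]}
    - {"translation": [0.05, -0.0183, -0.195]}

```text
schema error: expected keys translation, turn
```

Emit:
send_rows:
  plan:
    - {"translation": [0.05, -0.0183, 0], "turn": [0, 0, 0]}
    - {"translation": [0.05, -0.0183, -0.05], "turn": [0, 0, 0]}
    - {"translation": [0.05, -0.0183, -0.1], "turn": [0, 0, 0]}
    - {"translation": [0.05, -0.0183, -0.14], "turn": [0, 0, 0]}
    - {"translation": [0.05, -0.0183, -0.17], "turn": [0, 0, 0]}
    - {"translation": [0.05, -0.0183, -0.195], "turn": [0, 0, 0]}
    - {"translation": [0.05, -0.0183, -0.195], "turn": [0, 0, 0]}
    - {"translation": [0.05, -0.0183, -0.195], "turn": [0, 0, 0]}

```text
time_s: 3.0
tool_pos: [559.1, -248.0, 91.9]
orientation: [180.0, 0.0, -20.2]
wrist_force: [-0.0, -0.1, 0.2]
gripper_width: 0.002
gripper_force: 0.0
```

```bash
python3 - <<'E'
from h import *
p=cam('wrist'); q=cam('side')
c=np.zeros((420,800,3),np.uint8)
c[:,:400]=cv2.resize(p['pixels'][60:340,140:420],(400,420))[:,:,::-1]
c[:,400:]=cv2.resize(q['pixels'][225:330,240:340],(400,420),interpolation=2)[:,:,::-1]
cv2.imwrite('pics/c2.png',c)
E
```

```text
(no output)
```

View pics/c2.png

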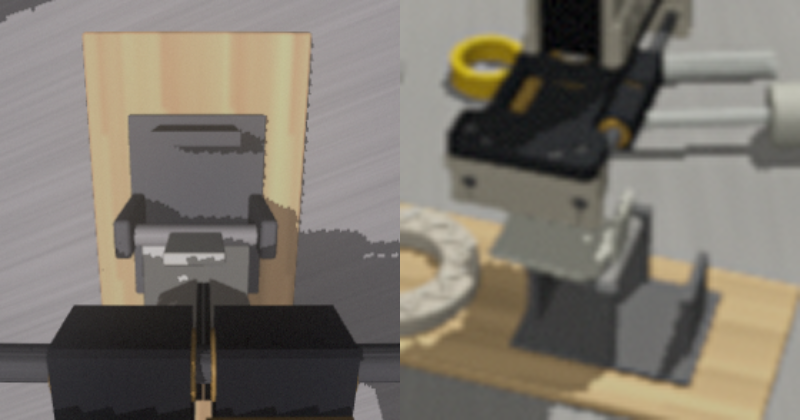

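Emit:
send_rows:
  plan:
    - {"translation": [0.0125, -0.0046, 0], "turn": [0, 0, 0]}
    - {"translation": [0.02, -0.0073, 0], "turn": [0, 0, 0]}
    - {"translation": [0.0275, -0.0101, 0], "turn": [0, 0, 0]}
    - {"translation": [0.0335, -0.0122, -0.004], "turn": [0, 0, 0]}
    - {"translation": [0.0376, -0.0137, -0.008], "turn": [0, 0, 0]}
    - {"translation": [0.0415, -0.0151, -0.0105], "turn": [0, 0, 0]}
    - {"translation": [0.0451, -0.0165, -0.013], "turn": [0, 0, 0]}
    - {"translation": [0.049, -0.0178, -0.016], "turn": [0, 0, 0]}
    - {"translation": [0.0526, -0.0192, -0.0187], "turn": [0, 0, 0]}
    - {"translation": [0.0526, -0.0192, -0.0187], "turn": [0, 0, 0]}
    - {"translation": [0.0526, -0.0192, -0.0187], "turn": [0, 0, 0]}

```text
time_s: 4.2
tool_pos: [599.4, -261.2, 77.5]
orientation: [-180.0, -0.0, -20.1]
wrist_force: [0.2, -0.0, -0.3]
gripper_width: 0.007
gripper_force: 0.0
```

```bash
python3 - <<'E'
from h import *
p=cam('wrist'); q=cam('side')
c=np.zeros((420,800,3),np.uint8)
c[:,:400]=cv2.resize(p['pixels'][60:340,140:420],(400,420))[:,:,::-1]
c[:,400:]=cv2.resize(q['pixels'][225:330,240:340],(400,420),interpolation=2)[:,:,::-1]
cv2.imwrite('pics/c3.png',c)
E
```

```text
(no output)
```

View pics/c3.png

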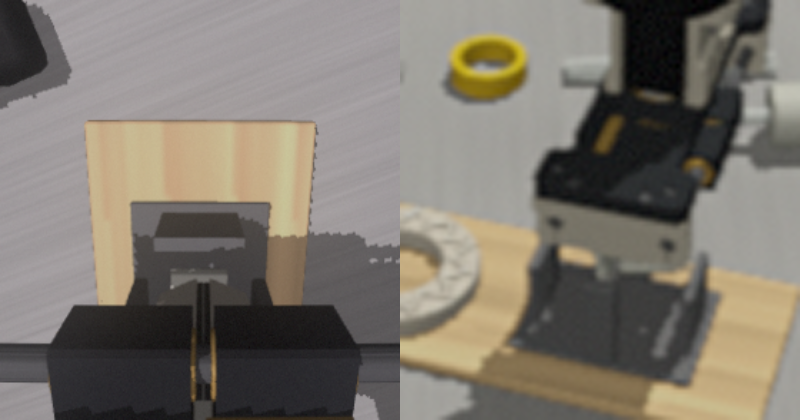

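Emit:
send_rows:
  plan:
    - {"translation": [0, 0, 0.05], "turn": [0, 0, 0]}
    - {"translation": [0, 0, 0.105], "turn": [0, 0, 0]}
    - {"translation": [0, 0, 0.11], "turn": [0, 0, 0]}
    - {"translation": [-0.05, 0.0183, 0.11], "turn": [0, 0, 0]}
    - {"translation": [-0.1, 0.0365, 0.11], "turn": [0, 0, 0]}
    - {"translation": [-0.11, 0.0402, 0.11], "turn": [0, 0, 0]}
    - {"translation": [-0.11, 0.0402, 0.11], "turn": [0, 0, 0]}

```text
time_s: 5.0
tool_pos: [515.7, -230.8, 160.4]
orientation: [180.0, -0.0, -20.1]
wrist_force: [1.1, -0.9, 0.6]
gripper_width: 0.001
gripper_force: 0.0
```

```bash
python3 - <<'E'
from h import *
p=cam('wrist'); q=cam('side')
c=np.zeros((420,800,3),np.uint8)
c[:,:400]=cv2.resize(p['pixels'][60:340,140:420],(400,420))[:,:,::-1]
c[:,400:]=cv2.resize(q['pixels'][225:330,240:340],(400,420),interpolation=2)[:,:,::-1]
cv2.imwrite('pics/c4.png',c)
E
```

```text
(no output)
```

View pics/c4.png

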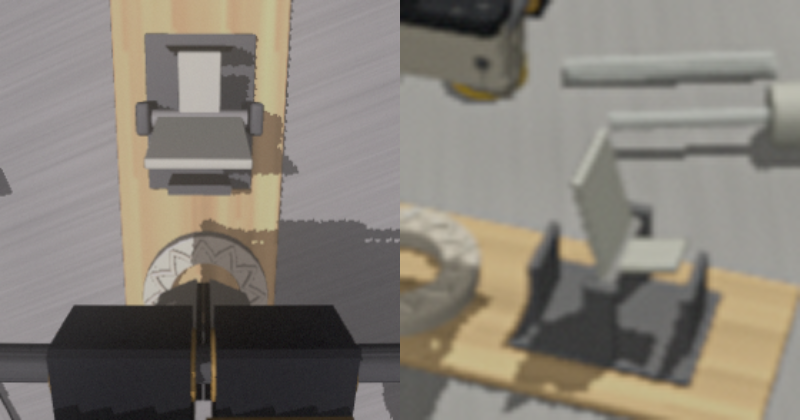

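Emit:
send_rows:
  plan:
    - {"translation": [0, 0, -0.065], "turn": [0, 0, 0]}
    - {"translation": [0.005, -0.0018, -0.065], "turn": [0, 0, 0]}
    - {"translation": [0.0376, -0.0137, -0.065], "turn": [0, 0, 0]}
    - {"translation": [0.0563, -0.0206, -0.065], "turn": [0, 0, 0]}
    - {"translation": [0.0701, -0.0256, -0.065], "turn": [0, 0, 0]}
    - {"translation": [0.0851, -0.0311, -0.065], "turn": [0, 0, 0]}
    - {"translation": [0.0977, -0.0356, -0.068], "turn": [0, 0, 0]}
    - {"translation": [0.1102, -0.0402, -0.0747], "turn": [0, 0, 0]}
    - {"translation": [0.1214, -0.0443, -0.0867], "turn": [0, 0, 0]}
    - {"translation": [0.1302, -0.0475, -0.1], "turn": [0, 0, 0]}
    - {"translation": [0.134, -0.0489, -0.112], "turn": [0, 0, 0]}
    - {"translation": [0.134, -0.0489, -0.112], "turn": [0, 0, 0]}

```text
time_s: 6.3
tool_pos: [617.4, -267.7, 74.4]
orientation: [180.0, 0.0, -20.1]
wrist_force: [0.1, -0.2, 0.6]
gripper_width: 0.004
gripper_force: 0.0
```

```bash
python3 - <<'E'
from h import *
print(ctrl.observe()['wrist_force'])
p=cam('wrist'); q=cam('side')
c=np.zeros((420,800,3),np.uint8)
c[:,:400]=cv2.resize(p['pixels'][60:340,140:420],(400,420))[:,:,::-1]
c[:,400:]=cv2.resize(q['pixels'][225:330,240:340],(400,420),interpolation=2)[:,:,::-1]
cv2.imwrite('pics/c5.png',c)
E
```

```text
[ 0.09539473 -0.23342079  0.57268241]
```

View pics/c5.png

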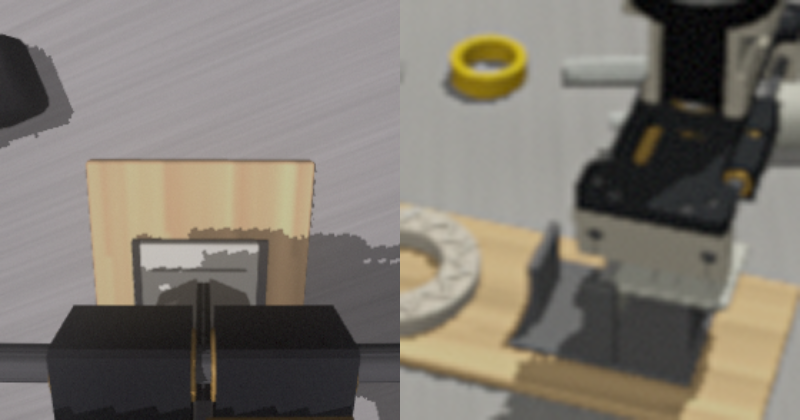

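Emit:
send_rows:
  plan:
    - {"translation": [0, 0, -0.002], "turn": [0, 0, 0]}
    - {"translation": [0, 0, -0.004], "turn": [0, 0, 0]}
    - {"translation": [0, 0, -0.005], "turn": [0, 0, 0]}
    - {"translation": [0, 0, -0.005], "turn": [0, 0, 0]}

```text
time_s: 6.8
tool_pos: [617.4, -267.8, 72.5]
orientation: [180.0, -0.0, -20.1]
wrist_force: [-0.2, -1.2, 0.4]
gripper_width: 0.004
gripper_force: 0.3
```

Emit:
send_rows:
  plan:
    - {"translation": [0, 0, -0.0015], "turn": [0, 0, 0]}
    - {"translation": [0, 0, -0.0025], "turn": [0, 0, 0]}
    - {"translation": [0, 0, -0.0025], "turn": [0, 0, 0]}
    - {"translation": [0, 0, -0.0025], "turn": [0, 0, 0]}

```text
time_s: 7.2
tool_pos: [617.6, -267.8, 71.5]
orientation: [-180.0, -0.1, -20.1]
wrist_force: [-1.8, 0.1, 8.7]
gripper_width: 0.001
gripper_force: 4.5
```

Emit:
send_rows:
  plan:
    - {"translation": [0, 0, -0.001], "turn": [0, 0, 0]}
    - {"translation": [0, 0, -0.001], "turn": [0, 0, 0]}

```text
time_s: 7.4
tool_pos: [617.6, -267.9, 71.2]
orientation: [-180.0, -0.1, -20.1]
wrist_force: [-3.2, 1.0, 13.2]
gripper_width: 0.002
gripper_force: 6.6
```

Emit:
send_rows:
  plan:
    - {"translation": [0, 0, 0.03], "turn": [0, 0, 0]}
    - {"translation": [0, 0, 0.09], "turn": [0, 0, 0]}
    - {"translation": [0, 0, 0.15], "turn": [0, 0, 0]}
    - {"translation": [-0.05, 0.0183, 0.16], "turn": [0, 0, 0]}
    - {"translation": [-0.1, 0.0365, 0.16], "turn": [0, 0, 0]}
    - {"translation": [-0.15, 0.055, 0.16], "turn": [0, 0, 0]}
    - {"translation": [-0.15, 0.055, 0.16], "turn": [0, 0, 0]}
    - {"translation": [-0.15, 0.055, 0.16], "turn": [0, 0, 0]}

```text
time_s: 8.2
tool_pos: [504.2, -226.4, 190.0]
orientation: [180.0, -0.0, -20.1]
wrist_force: [0.2, 0.3, -0.1]
gripper_width: 0.003
gripper_force: 0.0
```

```bash
python3 - <<'E'
from h import *
p=cam('wrist'); q=cam('side')
c=np.zeros((420,800,3),np.uint8)
c[:,:400]=cv2.resize(p['pixels'][60:340,140:420],(400,420))[:,:,::-1]
c[:,400:]=cv2.resize(q['pixels'][225:330,240:340],(400,420),interpolation=2)[:,:,::-1]
cv2.imwrite('pics/c6.png',c)
E
```

```text
(no output)
```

View pics/c6.png

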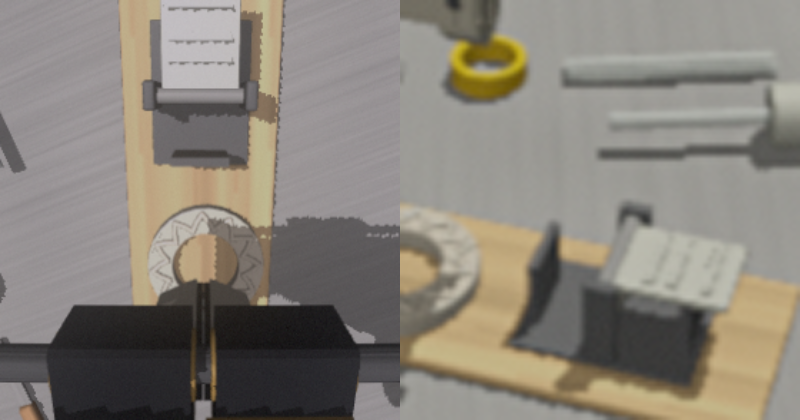

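The marker lies flat on the +x side with its three ribs facing up. The ring hasn't moved, and the arm is clear of everything.

```bash
python3 -c "
from cell import ctrl
print(ctrl.sign_off())"
```

```text
the job is handed in; nothing more can be done
None
```

The ring's marker was pushed over its pivot and pressed to its stop, and it now lies flat on the side away from the ring with its ribbed face up; the job was handed in about 8 s into the 48 s allowed.

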